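# Put the phase-marked bushing caps back on their own bushings

### The job

On the training transformer's cover the three insulated caps have been put back on the wrong bushings: move them so that every cap sits fully down and upright on the bushing whose ring has the cap's colour. A bushing takes only one cap, so park a cap on the spare bushing with the bare-metal ring while you swap; the caps' bores are clean and greased, so never lay one on the bench or the cover. Lower each cap gently rather than letting it drop, leave the bottle, tape and wrench where they are, and let go of everything at the end.

Things in the scene. Friction and masses are not known exactly. Their poses are not given: they have to be found in the camera images.
- cap_red_center (a point): Loose slate-grey rubber cap, red band and red crown disc, 128 mm tall, 0.35 kg. Point: on its axis half-way up, 64 mm above the mouth; z up the axis. Open below: mouth 68 mm outside, 58 inside; bore 90 deep, tapering to 38 mm. Grip from above, any yaw, on the straight round neck, 48 mm thick, 8 to 48 mm above the point; the pulling eye on the crown tops out 64 mm above the point.
- cap_yellow_center (a point): Loose slate-grey rubber cap, yellow band and yellow crown disc, 128 mm tall, 0.35 kg. Point: on its axis half-way up, 64 mm above the mouth; z up the axis. Open below: mouth 68 mm outside, 58 inside; bore 90 deep, tapering to 38 mm. Grip from above, any yaw, on the straight round neck, 48 mm thick, 8 to 48 mm above the point; the pulling eye on the crown tops out 64 mm above the point.
- cap_blue_center (a point): Loose slate-grey rubber cap, blue band and blue crown disc, 128 mm tall, 0.35 kg. Point: on its axis half-way up, 64 mm above the mouth; z up the axis. Open below: mouth 68 mm outside, 58 inside; bore 90 deep, tapering to 38 mm. Grip from above, any yaw, on the straight round neck, 48 mm thick, 8 to 48 mm above the point; the pulling eye on the crown tops out 64 mm above the point.
- bushing_red_seat (a point): Fixed bushing with a red ring (112 mm across) round its foot, on the green cover plate. Point: on its axis, on the shoulder (flat top of the black 78 mm barrel) where a cap's mouth rests, 35 mm above the cover, 55 above the bench; z up. A nose rises 83 mm from it, tapering from 46 to 28 mm. A seated cap's centre is 64 mm above the point, side play a few mm.
- bushing_yellow_seat (a point): Fixed bushing with a yellow ring (112 mm across) round its foot, on the green cover plate. Point: on its axis, on the shoulder (flat top of the black 78 mm barrel) where a cap's mouth rests, 35 mm above the cover, 55 above the bench; z up. A nose rises 83 mm from it, tapering from 46 to 28 mm. A seated cap's centre is 64 mm above the point, side play a few mm.
- bushing_blue_seat (a point): Fixed bushing with a blue ring (112 mm across) round its foot, on the green cover plate. Point: on its axis, on the shoulder (flat top of the black 78 mm barrel) where a cap's mouth rests, 35 mm above the cover, 55 above the bench; z up. A nose rises 83 mm from it, tapering from 46 to 28 mm. A seated cap's centre is 64 mm above the point, side play a few mm.
- parking_seat (a point): Fixed parking bushing with a bare-metal ring, no colour; empty at the start; same shape, sizes and reference point as the coloured ones. The four bushings stand on the cover plate at the corners of a 165 mm square; which stands where changes, as do the plate's place and yaw.
- lube_center (a point): Bystander: white plastic bottle of lubricant with a black cap, loose, standing on the bench beside the cover plate; 44 mm across, 110 mm tall. This point is half-way up. Leave it alone.
- tape: Bystander: roll of black tape lying flat on the bench beside the cover plate, loose; 68 mm across, 19 mm high; origin at the centre of its underside. Leave it alone.
- wrench: Bystander: steel wrench, 190 mm long, lying flat on the bench beside the cover plate, loose; its length is along its x; origin near its middle, on its underside. Leave it alone.

How it is judged (in metres and radians):
At the end, for the whole second after the job is handed in: Each cap's axis point is within 12 mm sideways of the axis of the bushing of its own colour and 58 to 70 mm above its shoulder (seated is 64), tilted less than 0.12 rad, moving slower than 0.02 m/s; the parking bushing is thereby empty again (horizontal distance between cap_red_center and bushing_red_seat below 0.012 m and z of cap_red_center in the frame of bushing_red_seat between 0.058 and 0.07 m and angle between each of cap_red_center, cap_yellow_center, cap_blue_center's own z axis and vertical below 0.12 rad and linear speed of each of cap_red, cap_yellow, cap_blue below 0.02 m/s and horizontal distance between cap_yellow_center and bushing_yellow_seat below 0.012 m and z of cap_yellow_center in the frame of bushing_yellow_seat between 0.058 and 0.07 m and horizontal distance between cap_blue_center and bushing_blue_seat below 0.012 m and z of cap_blue_center in the frame of bushing_blue_seat between 0.058 and 0.07 m); the robot touches nothing.
It fails at once if a cap was laid or dropped on the bench or the cover plate (height (world z) of any of cap_red_center, cap_yellow_center, cap_blue_center below 0.095 m).
It fails at once if a cap was let fall instead of being lowered ((linear speed of cap_red above 0.8 m/s and contact force between the fingers and cap_red below 0.05 N) or (linear speed of cap_yellow above 0.8 m/s and contact force between the fingers and cap_yellow below 0.05 N) or (linear speed of cap_blue above 0.8 m/s and contact force between the fingers and cap_blue below 0.05 N)).
It fails at once if the bottle was disturbed (distance of lube_center from where it was at the start of the episode above 0.03 m).
It fails at once if the tape was disturbed (distance of tape from where it was at the start of the episode above 0.03 m).
It fails at once if the wrench was disturbed (distance of wrench from where it was at the start of the episode above 0.03 m).
It also fails if it takes over 96 s, if anything falls off the work surface, if the arm or the gripper's body presses on something with over 40 N, if the wrist force passes 120 N, or if a joint passes its speed limit or range.

### The arm

A 7-joint arm with a two-finger parallel gripper is mounted at the origin on the work surface. World frame = base frame: x ahead of the robot, y to its left, z up, the work surface at z = 0. Lengths are in mm, angles in rad, forces in N, time in s.
With the tool pointing down it reaches from about 400 to 900 mm from the base axis. Payload 5.6 kg.
Tool frame: the origin (TCP) lies midway between the tips of the shut fingers; the grasp point (between the pads) lies 19 mm behind it; x points along the fingers, y is the direction in which the jaws open and shut, and the axes are right-handed (so a half turn about x gives the same grasp; the last joint's range is limited). The gripper opens to 92 mm and grips with 3 to 60 N. Pads are 20 mm wide; open, the fingers measure 128 mm over their backs; the gripper's body (75 mm by 189 mm) begins 69 mm behind the grasp point.
Start: joints at [1.221, 0.468, -0.012, 1.603, 0.006, 1.071, -0.056], TCP at [196.265, -619.669, 214.592] pointing down, gripper open.
Joint ranges: [-2.53, 2.53], [-0.31, 2.02], [-1.57, 1.55], [0.28, 2.44], [-1.29, 4.43], [0.15, 1.84], [-2.92, 2.92]. Speed limits (rad/s): [2.57, 2.57, 3.14, 3.14, 3.14, 3.14, 3.14].

### API

Orientations are given as a rotation vector (axis times angle).
In Python, from cell import robot, grip, kin, viewer gives the robot as it stands. Calls block until the motion is done:
- robot.movep(position, orientation): joint-space move of the TCP to a pose.
- robot.servo_line(position, feed=150, rotation=None): straight line of the TCP; rotation=None keeps the orientation; feed is the mean speed in mm/s.
- robot.goto_joints(angles): joint-space move.
- grip(opening, newtons=None): opening from 0.0 (shut) to 1.0 (fully open); newtons is the grip in N (None keeps the last); returns when the fingers have stopped.
- robot.hold(seconds).
- kin.ik(position, orientation): joint angles nearest the present ones, or None.
- robot.observe(): the state.
- viewer.read_camera(name): name is "side" or "top"; returns the picture (400x640x3 uint8, red, green, blue); there is no depth.
- viewer.camera_info(name): a dict with "camera_matrix" (3x3 intrinsics, pixels), "R" (3x3) and "t" (3): a world point X has camera coordinates R X + t. Camera axes: x right, y down, z forward; pixel columns grow to the right and rows downward; lengths in mm; the calibration is good to about 2 mm. A picture is of the moment at which its call begins. camera_info takes no time and is no camera call.
A pose or a line that the arm cannot do raises robot.IKError and nothing moves.
- robot.job_done(): hands the job in, once; it reports no verdict.
Trained networks look in the newest picture that a camera, given by its name, has taken for a name from the list of things; names that differ only in an ending like _2 or _b are one class to them, and where a whole thing is asked for, a point or a joint stands for the part that bears it (a point fixed in the world has none). Each returns a list of dicts, best first, with "confidence" (0 to 1); they miss things now and then, are a little off and sometimes report something else, mostly with a low value. They report only what shows in the picture. A call takes as long as a camera call.
- viewer.silhouettes(name, camera): "mask" (400x640 bool, what is visible of it).
- viewer.pinpoint(name, camera): "at" ([x, y, z] in mm, in the coordinates of the camera as it stood for that picture, good to about 4 mm: a listed point, or the origin of a listed thing).
The state is a dict: "t": time; "joints": joint angles; "joint_velocities": joint speeds; "joint_torque": joint torques, N m; "tcp_pos": TCP position; "tcp_rot": TCP orientation; "contact_force": force on the tool from outside, world axes, zero at the start; "wrist_torque": the same for the moment, N m; "grip_width": opening from 0.0 (shut) to 1.0 (fully open).
Only numpy, scipy, OpenCV 4.12 (cv2) and the standard library are available. Lean on these libraries where they do the work, as an engineer would, in place of code of your own. Each camera call takes 0.05 s, during which the arm holds its last target. There are 200 camera calls.

## Working session

There is one attempt and no reset: what is moved stays moved. The work goes in short steps, each a Python script; the robot and the scene stay as the last script left them, time stands still between calls to the robot, and variables do not carry over. Pictures are saved under pics/ and viewed, about 12 in all and at most 16, crops included, and the job is handed in when it is done.

```bash
mkdir -p pics; ls
python3 - <<'E'
from cell import robot, grip, kin, viewer
import numpy as np, cv2
o=robot.observe(); print(o['t'],o['tcp_pos'],o['tcp_rot'],o['grip_width'])
ims=[]
for c in ("top","side"):
    im=viewer.read_camera(c); cv2.imwrite(f"pics/{c}0.png",im[:,:,::-1])
    ci=viewer.camera_info(c); R=np.array(ci["R"]);t=np.array(ci["t"]); print(c,np.round(-R.T@t),np.round(R,2).tolist())
    for n in ["cap_red_center","cap_yellow_center","cap_blue_center","bushing_red_seat","bushing_yellow_seat","bushing_blue_seat","parking_seat","lube_center","tape","wrench"]:
        for d in viewer.pinpoint(n,c)[:2]:
            print(n,np.round(R.T@(np.array(d["at"])-t)).tolist(),round(d["confidence"],2))
E
```

```text
pics
0.0 [ 196.04786181 -619.128813    213.64590255] [ 2.05647776  0.31965049 -2.05728386] 1.0010915967886878
top [ 509.   15. 1133.] [[0.02, -1.0, -0.01], [-1.0, -0.02, -0.07], [0.07, 0.01, -1.0]]
cap_red_center [636.0, -118.0, 119.0] 0.62
cap_yellow_center [470.0, 40.0, 122.0] 0.56
cap_blue_center [475.0, -126.0, 120.0] 0.78
bushing_red_seat [473.0, -121.0, 52.0] 0.88
bushing_red_seat [471.0, 44.0, 54.0] 0.51
bushing_yellow_seat [638.0, -120.0, 53.0] 0.91
bushing_yellow_seat [622.0, -284.0, -3.0] 0.24
bushing_blue_seat [469.0, 44.0, 54.0] 0.87
parking_seat [637.0, 45.0, 55.0] 0.56
lube_center [586.0, 197.0, 56.0] 0.73
tape [452.0, -262.0, 0.0] 0.91
tape [637.0, 41.0, 56.0] 0.2
wrench [624.0, -284.0, -3.0] 0.79
side [255. 857. 576.] [[-0.93, -0.36, 0.01], [-0.18, 0.43, -0.89], [0.32, -0.83, -0.46]]
cap_red_center [636.0, -115.0, 114.0] 0.86
cap_yellow_center [470.0, 44.0, 120.0] 0.56
cap_blue_center [472.0, -122.0, 114.0] 0.74
bushing_yellow_seat [641.0, -113.0, 53.0] 0.83
bushing_blue_seat [473.0, 48.0, 54.0] 0.57
parking_seat [637.0, 53.0, 53.0] 0.58
lube_center [586.0, 200.0, 51.0] 0.82
tape [448.0, -259.0, -2.0] 0.48
tape [619.0, -283.0, -2.0] 0.39
wrench [473.0, -117.0, 113.0] 0.57
wrench [618.0, -283.0, -1.0] 0.43
```

View pics/top0.png

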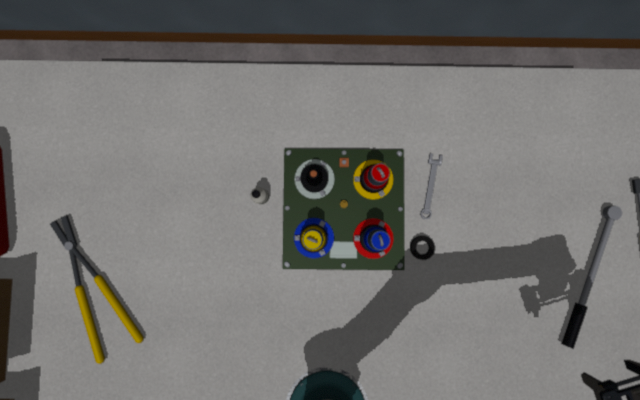

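View pics/side0.png

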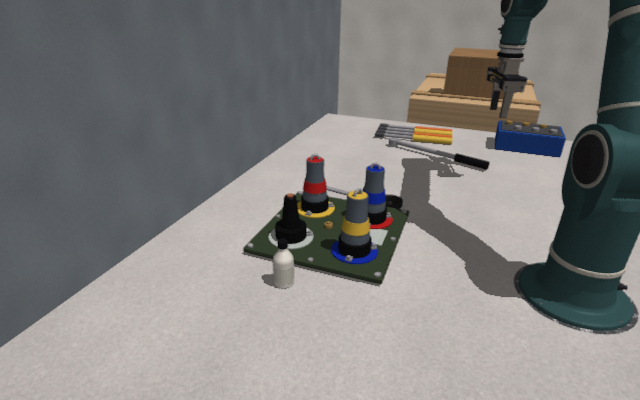

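The pictures agree with the networks. From above, the bare bushing is at (315,178), the red cap is on the yellow ring at (375,178), yellow is on blue at (313,238) and blue is on red at (377,238). Order: red to parking, yellow to yellow, blue to blue, red to red. I'll fit the 165 mm square and start.

```bash
cat > h.py <<'E'
from cell import robot, grip, kin, viewer
import numpy as np, cv2
from scipy.spatial.transform import Rotation as Ro
# square fit on seats from both cameras
C={'R':(-1,-1),'Y':(1,-1),'B':(-1,1),'P':(1,1)}
M=[('R',473,-121),('Y',638,-120),('B',469,44),('P',637,45),('Y',641,-113),('B',473,48),('P',637,53)]
from scipy.optimize import least_squares
def seat(p,k):
    c,s=np.cos(p[2]),np.sin(p[2]); a=82.5*np.array(C[k]); return np.array([p[0]+c*a[0]-s*a[1],p[1]+s*a[0]+c*a[1]])
p=least_squares(lambda p:np.concatenate([seat(p,k)-(x,y) for k,x,y in M]),[554,-37,0]).x
S={k:seat(p,k) for k in C}
rot0=np.array([2.05647776,0.31965049,-2.05728386])
# tool x down, tool y along yaw direction nearest the start pose
y0=Ro.from_rotvec(rot0).as_matrix()[:,1]
def rot(yaw):
    y=np.array([np.cos(yaw),np.sin(yaw),0]);x=np.array([0,0,-1.]);return Ro.from_matrix(np.c_[x,y,np.cross(x,y)]).as_rotvec()
UP=285; GZ=130
def where(n,cams=("top","side")):
    for c in cams:
        viewer.read_camera(c);ci=viewer.camera_info(c);R=np.array(ci["R"]);t=np.array(ci["t"])
        d=viewer.pinpoint(n,c)
        print(c,n,[(np.round(R.T@(np.array(e["at"])-t)).tolist(),round(e["confidence"],2)) for e in d[:2]])
def st(m):
    o=robot.observe(); print(m,'t',round(o['t'],1),'tcp',np.round(o['tcp_pos'],1),'F',np.round(o['contact_force'],1),'w',round(o['grip_width'],3))
    return o
def pick(xy,r):
    grip(1.0); robot.movep([*xy,UP],r); robot.servo_line([*xy,GZ],feed=120)
    st('at'); grip(0.0,30); st('gripped')
    robot.servo_line([*xy,UP],feed=100); st('lifted')
def place(xy,r):
    robot.servo_line([*xy,UP],feed=150); 
    robot.servo_line([*xy,170],feed=100)
    z=170
    f0=robot.observe()['contact_force'][2]
    while z>GZ:
        z=max(GZ,z-8); robot.servo_line([*xy,z],feed=50)
        o=robot.observe(); F=o['contact_force']
        if F[2]-f0>15 or np.hypot(*F[:2])>15: break
    return st('low')
def release(xy):
    grip(1.0); st('released'); robot.servo_line([*xy,UP],feed=150)
E
python3 - <<'E'
from h import *
print(p,{k:v.round(1) for k,v in S.items()},y0.round(2))
r=None
for yaw in (np.arctan2(y0[1],y0[0])+np.array([0,.8,-.8,1.57,-1.57])):
    js=[kin.ik([*S[k],z],rot(yaw)) for k in S for z in (UP,GZ)]
    print(round(yaw,2),[None if j is None else np.round(j,2).tolist() for j in js][::4])
E
```

```text
[ 5.55283249e+02 -3.54223661e+01  1.78149329e-02] {'R': array([ 474.3, -119.4]), 'Y': array([ 639.2, -116.4]), 'B': array([471.3,  45.6]), 'P': array([636.3,  48.5])} [ 0.3  -0.95 -0.  ]
-1.26 [[0.56, 0.15, -0.42, 1.88, 0.07, 1.12, -1.15], [0.53, 0.17, -0.76, 1.9, 0.13, 1.12, -1.55]]
-0.46 [[0.65, 0.17, -0.52, 1.88, 0.09, 1.12, -0.37], [0.57, 0.18, -0.81, 1.9, 0.14, 1.13, -0.76]]
-2.06 [[0.46, 0.14, -0.31, 1.89, 0.05, 1.12, -1.93], [0.45, 0.15, -0.67, 1.9, 0.11, 1.12, -2.33]]
0.31 [[0.73, 0.18, -0.62, 1.87, 0.11, 1.13, 0.38], [0.63, 0.19, -0.89, 1.89, 0.17, 1.13, -0.01]]
-2.83 [[0.37, 0.14, -0.21, 1.89, 0.03, 1.12, -2.69], [-1.39, 0.2, 1.41, 1.99, -0.22, 1.13, -2.72]]
```

Run:
```python
from h import *
r=rot(-0.8)
pick(S['Y'],r)
where('cap_red_center')
```

```text
at t 5.2 tcp [ 639.8 -116.5  130.9] F [-0.7  0.4  0.7] w 0.999
gripped t 5.9 tcp [ 639.4 -116.6  130.1] F [ 0.7 -0.4  0.3] w 0.512
lifted t 7.6 tcp [ 638.9 -116.4  284.2] F [ 0.6  0.7 -2.3] w 0.522
top cap_red_center []
side cap_red_center [([635.0, -114.0, 266.0], 0.94), ([473.0, -122.0, 54.0], 0.58)]
```

Run:
```python
from h import *
r=rot(-0.8)
place(S['P'],r)
viewer.read_camera("side"); cv2.imwrite("pics/s1.png",cv2.resize(viewer.read_camera("side")[120:320,180:480,::-1],None,fx=2.5,fy=2.5))
```

```text
low t 11.9 tcp [636.5  48.6 130. ] F [ 0.7 -0.5 -1.8] w 0.516
```

View pics/s1.png

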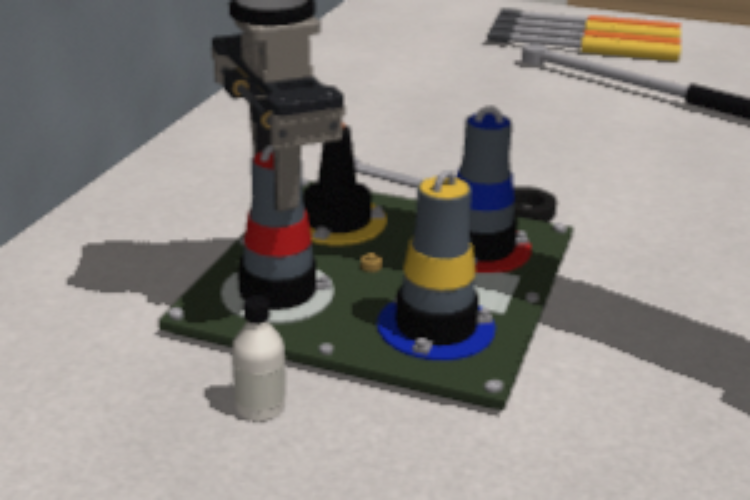

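Red is seated upright on the parking bushing at crop (278,270), and the yellow-ring bushing is now empty. I'll release and move yellow next.

Run:
```python
from h import *
r=rot(-0.8)
release(S['P'])
pick(S['B'],r)
where('cap_red_center')
where('bushing_blue_seat',("top",)); where('bushing_yellow_seat',("top",))
place(S['Y'],r)
cv2.imwrite("pics/s2.png",cv2.resize(viewer.read_camera("side")[120:320,180:480,::-1],None,fx=2.5,fy=2.5))
```

```text
released t 12.8 tcp [636.3  48.5 130. ] F [ 0.2 -0.2 -0.2] w 0.998
at t 16.3 tcp [471.8  45.7 130.6] F [-0.1  0.7 -0.1] w 1.001
gripped t 17.0 tcp [471.5  45.5 130. ] F [ 0.2 -0.  -0.1] w 0.512
lifted t 18.7 tcp [471.   45.6 284.4] F [-0.3 -0.3 -2.1] w 0.519
top cap_red_center [([634.0, 46.0, 121.0], 0.67)]
side cap_red_center [([632.0, 49.0, 116.0], 0.7), ([470.0, 46.0, 275.0], 0.49)]
top bushing_blue_seat []
top bushing_yellow_seat [([638.0, -124.0, 54.0], 0.75)]
low t 23.7 tcp [ 639.5 -116.5  130.1] F [ 0.6 -0.6 -2.1] w 0.515
```

View pics/s2.png

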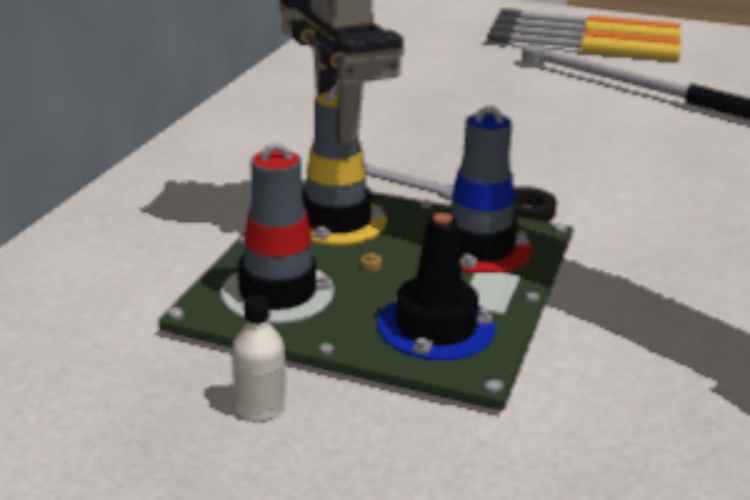

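Yellow is down on the yellow-ring bushing at crop (338,190), with red upright on parking and the blue-ring bushing empty. Next: blue to blue, then red to red.

Run:
```python
from h import *
r=rot(-0.8)
release(S['Y'])
pick(S['R'],r)
where('bushing_blue_seat',("side",)); where('bushing_red_seat',("side",))
place(S['B'],r)
cv2.imwrite("pics/s3.png",cv2.resize(viewer.read_camera("side")[120:320,180:480,::-1],None,fx=2.5,fy=2.5))
```

```text
released t 24.5 tcp [ 639.2 -116.4  130. ] F [ 0.5 -0.3 -0.1] w 0.999
at t 28.1 tcp [ 474.8 -119.5  130.6] F [ 0.3 -0.3 -0.6] w 1.001
gripped t 28.8 tcp [ 474.5 -119.5  130.1] F [-0.2 -0.   0.4] w 0.518
lifted t 30.5 tcp [ 473.9 -119.3  284.4] F [ 0.6  0.2 -4.9] w 0.522
side bushing_blue_seat [([471.0, 49.0, 56.0], 0.97)]
side bushing_red_seat [([474.0, -120.0, 52.0], 0.91)]
low t 34.8 tcp [472.   45.7 130.1] F [ 0.7  0.2 -2.1] w 0.517
```

View pics/s3.png

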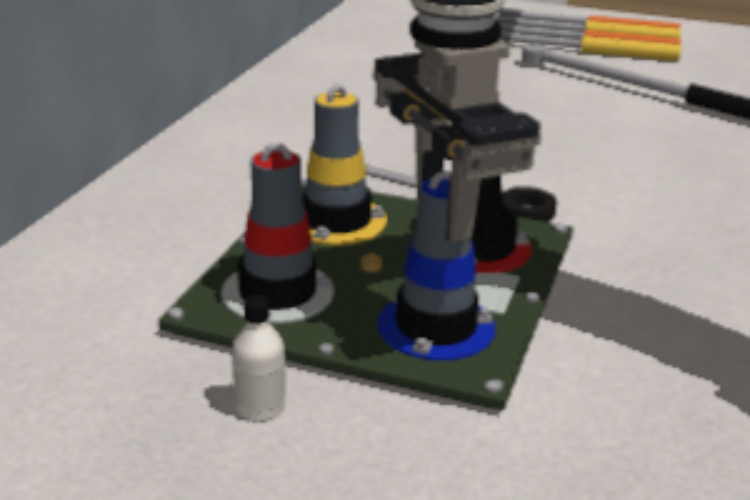

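Blue is down on the blue-ring bushing at crop (440,275), and the red-ring bushing is empty. Last one: red.

Run:
```python
from h import *
r=rot(-0.8)
release(S['B'])
pick(S['P'],r)
place(S['R'],r)
release(S['R'])
robot.movep([300,-480,330],r)
st('away')
for n in ('cap_red_center','cap_yellow_center','cap_blue_center','lube_center','tape','wrench'): where(n)
where('parking_seat')
a=[cv2.resize(viewer.read_camera("side")[120:320,180:480,::-1],None,fx=2,fy=2)[:, :440],cv2.resize(viewer.read_camera("top")[133:283,250:450,::-1],(360,270))]
im=np.zeros((400,800,3),np.uint8); im[:,:440]=a[0]; im[:270,440:]=a[1]; cv2.imwrite("pics/s4.png",im)
```

```text
released t 35.6 tcp [471.3  45.6 130. ] F [ 0.3 -0.6 -0.5] w 0.996
at t 39.2 tcp [636.9  48.7 130.9] F [-0.1 -0.5  0.3] w 0.998
gripped t 39.9 tcp [636.3  48.5 130. ] F [0.4 0.5 0. ] w 0.52
lifted t 41.6 tcp [636.   48.5 284.2] F [-0.3  0.7 -2.7] w 0.521
low t 46.1 tcp [ 474.7 -119.4  129.9] F [ 0.4 -0.9 -0.4] w 0.518
released t 46.9 tcp [ 474.3 -119.4  130. ] F [-0.3 -1.7 -0.5] w 0.997
away t 49.6 tcp [ 301.4 -478.8  329.8] F [-0.4  0.4  1.2] w 0.998
top cap_red_center [([473.0, -121.0, 119.0], 0.76)]
side cap_red_center [([471.0, -118.0, 113.0], 0.72)]
top cap_yellow_center [([639.0, -123.0, 123.0], 0.96)]
side cap_yellow_center [([640.0, -115.0, 118.0], 0.77)]
top cap_blue_center [([472.0, 40.0, 122.0], 0.82)]
side cap_blue_center [([472.0, 47.0, 114.0], 0.63), ([473.0, 49.0, 53.0], 0.39)]
top lube_center [([586.0, 197.0, 53.0], 0.69), ([623.0, -287.0, -4.0], 0.34)]
side lube_center [([584.0, 202.0, 52.0], 0.87)]
top tape [([451.0, -261.0, 0.0], 0.91), ([473.0, -120.0, 120.0], 0.27)]
side tape [([450.0, -259.0, -2.0], 0.58)]
top wrench [([621.0, -284.0, -2.0], 0.71)]
side wrench [([620.0, -284.0, -2.0], 0.56)]
top parking_seat [([635.0, 45.0, 54.0], 0.91)]
side parking_seat [([640.0, 51.0, 53.0], 0.73)]
```

View pics/s4.png

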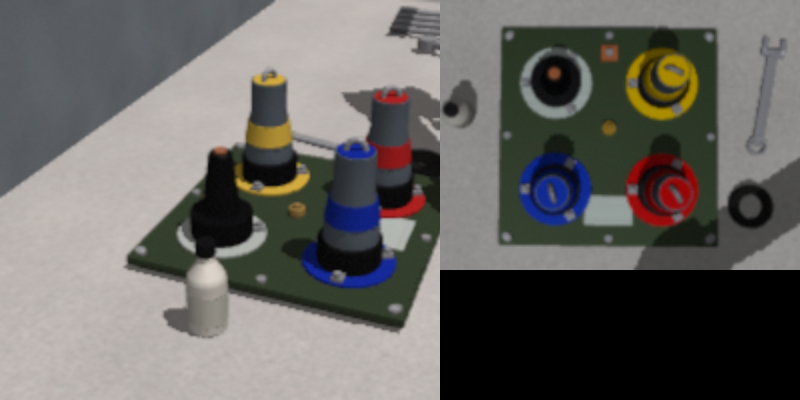

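All three caps stand upright on the rings of their own colour, parking is empty, and the bottle, tape and wrench haven't moved. Handing in.

```bash
python3 -c "
from cell import robot
robot.job_done()"
```

```text
the job is handed in; nothing more can be done
```

All three caps are on the bushings of their own colour, and I handed the job in at about 51 s of the 96 s allowed. I parked red on the bare-metal bushing, moved yellow to yellow and blue to blue, then red to red. Each cap was lowered slowly before release, and the gripper finished open and clear of everything.

**Last checks:**
- **Sideways position:** every cap was measured within about 7 mm of its bushing's axis, against the 12 mm allowed.
- **Height:** cap centres read 113–123 mm above the bench, where a seated cap should be at 119 mm.
- **Upright:** the final pictures show all three standing upright and the parking bushing empty.
- **Bystanders:** the bottle, tape and wrench are where they were, within measurement error.

**What disagreed:** the two cameras differed by 3–8 mm sideways across the cover and by 5–8 mm in height, which was also so before I moved anything. Read on its own, the side camera puts red and blue at 58 mm and 59 mm above the shoulder, right at the 58 mm limit. I put that down to camera error, because it read those same two caps just as low before the first move. The gripper also let go of every cap at the height it had picked them up from. The networks missed a covered or hidden part twice and gave a few low-confidence wrong hits, which I ignored.

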